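# Clamp a kendama ken in the finishing jig

### The arm

A 6-joint arm with a two-finger parallel gripper is mounted at the origin on the work surface. World frame = base frame: x ahead of the robot, y to its left, z up, the work surface at z = 0. Lengths are in m, angles in degrees, forces in N, time in s.
With the tool pointing down it reaches from about 0.3 to 0.75 m from the base axis. Payload 8.5 kg.
Tool frame: the origin (TCP) lies on the centre line of the jaws, within the pads' length; the fingertips stand 14 mm ahead of it and the grasp point (between the pads) lies 5 mm behind it; z points along the fingers, x is the direction in which the jaws open and shut, and the axes are right-handed (so a half turn about z gives the same grasp; the last joint's range is limited). The gripper opens to 85 mm and grips with 20 to 120 N. Pads are 22 mm wide; open, the fingers measure 114 mm over their backs; the gripper's body (76 mm by 85 mm) begins 54 mm behind the grasp point. The pads swing forward as they close: fully open they stand 13 mm farther back than shut.
Start: joints at [-80.289, 21.807, 74.336, -0, 83.858, -12.336], TCP at [0.206, -0.51, 0.245] pointing down, gripper open.
Joint ranges: [-178.18, 178.18], [-50.72, 133.34], [12.68, 142.11], [-81.47, 261.47], [9.98, 163.14], [-165.26, 165.26]. Speed limits (degrees/s): [136.94, 136.94, 180, 180, 180, 180].

### API

Orientations are given as a 3x3 rotation matrix whose columns are the frame's x, y, z axes.
In Python, from rig import * gives the robot as it stands.
- The arm moves only by the shell command python3 -m crank 'ROWS' [FORCE]. ROWS is JSON, one flat list of numbers, 7 for each row, row after row: the turn, a rotation vector about the world's x, y, z in rad, then the shift along the world's x, y, z in m, then the opening in per cent of the stroke, from 0 (shut) to 100 (fully open). A call has 1 to 20 rows; each row shifts and turns the commanded pose from where the row before left it; what a row does not reach is not made up. A row lasts 1/10 s, in which the tool goes at most 50 mm and 8.59 degrees, less where a joint would pass 70% of its speed; a pose out of reach is approached as far as the arm can. A call is refused whole if a number of a shift passes 0.05 or a number of a turn 0.15, either way. A call with a gripper value outside its range is refused whole. The fingers move at their own pace and stop on an object; FORCE is the grip in N (left out, the last holds). Time passes only in rows, so rows that do not move let the fingers close. It gives the time, the measured TCP pose, the force and the opening at its end, in the units of the state.
- observe(): the state, without advancing time (a new reading comes with each control period).
- get_image(name): name is "scene" or "top" or "wrist"; returns a dict with "frame" (384x512x3 uint8, red, green, blue), "fov_y" (degrees; the focal length in pixels is half the picture's height over the tangent of half this angle, whatever the lens; pixels are square), "cx", "cy" (the principal point, pixels), "world_to_cam" (4x4, takes a point from world to camera coordinates). Camera axes: x right, y up, looking along -z (the intrinsics and any distortion apply to the point x, -y, -z); pixel columns grow to the right and rows downward; lengths in m; the calibration is good to about 2 mm. A picture is of the moment at which its call begins. There is no depth.
- close_job(): hands the job in, once; it reports no verdict.
The state is a dict: "time_s": time; "q": joint angles; "qvel": joint speeds; "joint_efforts": joint torques, N m; "position": TCP position; "tool_rot": TCP orientation; "ft_force": force on the tool from outside, world axes, zero at the start; "wrist_torque": the same for the moment, N m; "grip_width": finger opening in m.
Only numpy, scipy, OpenCV 4.12 (cv2) and the standard library are available. Lean on these libraries where they do the work, as an engineer would, in place of code of your own. Each camera call takes 0.05 s, during which the arm holds its last target. There are 200 camera calls.

### The job

Take the bare cherry ken (the turned handle with the cup at one end and the spike at the other) out of the rack and lay it in the two V-blocks of the jig, its spike under where the clamp's pad comes down and its cup hanging just clear of the other V-block. Let go, then push the clamp's upright black handle back and down, over centre, until it snaps home and holds the ken locked under the pad. Leave the blank in the rack and everything else on the bench where it is.

Things in the scene. Friction and masses are not known exactly. Their poses are not given: they have to be found in the camera images.
- ken_grip (a point): The ken: bare cherry, turned, 165 mm long, 60 g, lying level, axis 46 mm above the counter, in either of the rack's two notch pairs. Point on its axis where to grip it (23 mm thick from 6 mm before to 14 mm past it), 70 mm from the cup's face; it balances about 22 mm nearer the cup. x runs from cup to spike; y and z turn as it rolls. Cup 36 mm across, narrowing to a 20 mm neck 22 mm behind its face.
- ken_tip (a point): The point of the ken's spike, on its axis, 95 mm past ken_grip. From its shoulder, 30 mm past ken_grip, the spike is 14 mm thick for 38 mm and then tapers to a blunt point.
- ken: The ken as a body; origin and axes are those of ken_grip.
- rack: Fixed wooden rack holding the ken and the blank: board 130 x 170 x 12 mm and two notched rails along its y, 14 mm thick, 49 mm high, at x = -32 and +48 mm. Origin at counter height, midway between the notch pairs at y = -48 and +48 mm. The parts lie along its x, the ken's cup to -x, ken_grip at x = 0.
- blank_mid (a point): A pale stepped turning blank in the rack's other notch pair: plain 20 mm dowel with a 13 mm spigot, 140 mm long, no cup and no spike. Point on its axis, 60 mm from its thick end. Bystander.
- jig: Fixed holding jig: plywood plate 130 x 220 x 12 mm with two hardwood V-blocks (60 mm wide in y, 49 mm high, 90 degree notches, 34 and 25 mm wide at the top) at x = -39 to -25 and +39 to +57 mm; between them is room for fingers. The toggle clamp stands on its -y side. Origin at counter height below jig_seat; x runs along the seated ken from cup to spike, z up.
- jig_seat (a point): Where ken_grip lies when the ken is properly seated in the V-blocks (its cup's back then 9 mm clear of the first block): 46 mm above the counter, above the jig's origin, axes as the jig's, x from cup to spike.
- handle_end (a point): End of the clamp's handle, a black grip 100 mm long, 18 mm thick, rounded end, in the upright plane at jig x = +48 mm. As found it stands upright (leaning 4 degrees to -y); push its ken side towards jig -y and down; locked it lies back flat, about 88 degrees. Path of this point, (jig y, height) in mm: open (-130, 217), (-190, 215), (-233, 181), (-244, 153), dead centre (-252, 120), locked about (-253, 98).
- clamp_handle (a joint): Angle of the handle against the clamp's arm (rad): 0 open, as found; 2.94 at dead centre; 3.02 locked on its stop. Its end moves with under 2 N until the pad meets the ken, then needs about 4 N over the last 30 mm before dead centre. Past dead centre it snaps to the stop by itself and stays; let go sooner it is not locked.
- clamp_pad: Sprung rubber pad, 16 mm in diameter, on the clamp's arm; origin at its pressing face, which moves as the arm swings. Locked, it presses the ken's spike into the V-block at jig x = +48 mm with about 9 N.
- clamp_arm: Steel arm of the toggle clamp, 18 mm wide, pad 95 mm out; origin at its pivot, jig (48, -95) mm, 67 mm above the counter, on a riser block. As found it stands upright between ken seat and handle, up to 169 mm above the counter, its pad pointing at the ken (to jig y = -70 mm). The handle swings it down on the ken.
- canister: Screw-top tin canister with a dented lid, 94 mm in diameter, 115 mm tall; origin under its centre. Bystander.
- tama_center (a point): Centre of an orange lacquered tama ball, 60 mm in diameter, resting on a wooden ring 68 mm wide and 16 mm high. Bystander.
- sanding_float: Rosewood sanding float, 180 x 75 mm, 59 mm tall with its bow handle; origin under its centre. Bystander.
- mallet: Small iron mallet: head 32 x 75 x 32 mm, wooden handle along its -x, 210 mm long in all; origin under its head. Bystander.
- dust_brush: Flat dust brush, 170 x 52 x 22 mm, lying along its x; origin under its ferrule. Bystander.
- wax_tin: Low round brass wax tin, 78 mm in diameter, 36 mm tall; origin under its centre. Bystander.
Things that resemble listed ones, but are neither listed nor needed, are in the scene too. What is meant by the ken is not green, and is the larger of those in its own colour.

How it is judged:
By the outcome, as a careful person would: the job done as asked, in the order asked, and still so for the second after the job is handed in, with the robot touching nothing.
It also fails if it takes over 61 s, if anything falls off the work surface, if the arm or the gripper's body presses on something with over 40 N, if the wrist force passes 120 N, or if a joint passes its speed limit or range.

## Working session

There is one attempt and no reset: what is moved stays moved. The work goes in short steps, Python scripts to look and compute and a shell command to move; the robot and the scene stay as the last step left them, time stands still between calls to the robot, and variables do not carry over. Pictures are saved under pics/ and viewed, about 8 in all and at most 12, crops included, and the job is handed in when it is done.

```bash
mkdir -p pics; ls
python3 - <<'E'
from rig import *
import cv2,numpy as np
for n in("scene","top"):
    d=get_image(n); np.savez(f"pics/{n}0.npz",**{k:np.array(v) for k,v in d.items()})
    print(n,{k:v for k,v in d.items() if k!="frame"})
    cv2.imwrite(f"pics/{n}0.png",cv2.resize(d["frame"][:,:,::-1],(800,600)))
E
```

```text
pics
scene {'fov_y': 52.71897329546981, 'cx': 256.9648143692784, 'cy': 191.49511563820988, 'world_to_cam': array([[-0.45204654,  0.89188046,  0.01425415,  0.2734898 ],
       [-0.76750195, -0.39704923,  0.5032819 ,  0.36986413],
       [ 0.45452689,  0.21656675,  0.86400471, -1.39930294],
       [ 0.        ,  0.        ,  0.        ,  1.        ]])}
top {'fov_y': 42.07032605181175, 'cx': 246.31029408961683, 'cy': 194.25062251675894, 'world_to_cam': array([[-0.0064392 , -0.99960081,  0.02750936, -0.04955157],
       [ 0.9958812 , -0.00392237,  0.0905828 , -0.59058008],
       [-0.09043874,  0.02797934,  0.99550891, -1.35564751],
       [ 0.        ,  0.        ,  0.        ,  1.        ]])}
```

View pics/top0.png

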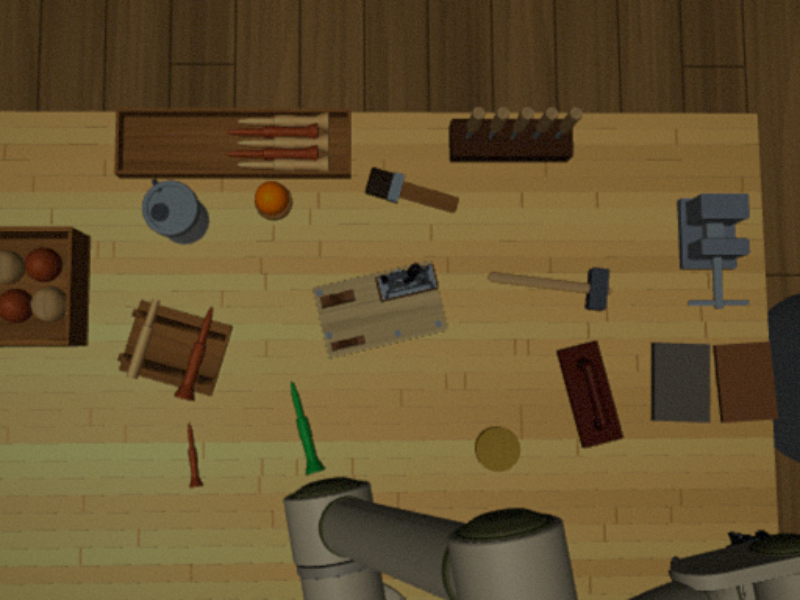

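View pics/scene0.png

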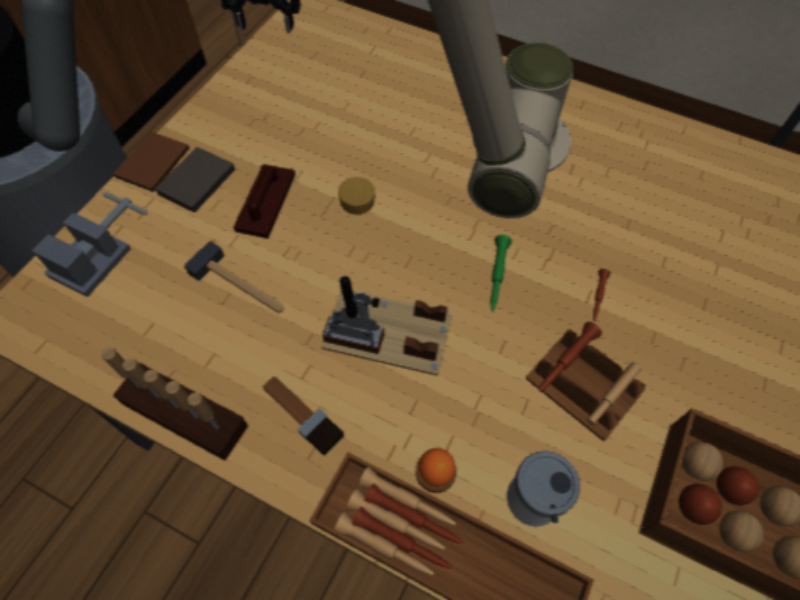

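The top view shows the ken in the rack with its cup at (185,395) and tip at (210,308). The jig is at (380,310), with its V-blocks at (338,298) and (348,343) and the clamp on the right. Jig x therefore points roughly along world +x.

```bash
cat > h.py <<'E'
import numpy as np,cv2
def load(f): return dict(np.load(f))
def grab(n,tag):
    from rig import get_image
    d=get_image(n); np.savez(f"pics/{tag}.npz",**{k:np.array(v) for k,v in d.items()}); return load(f"pics/{tag}.npz")
def foc(d): return 192/np.tan(np.radians(d["fov_y"])/2)
def ray(d,uv):
    uv=np.atleast_2d(uv).astype(float); f=foc(d); M=d["world_to_cam"]; R=M[:3,:3]
    c=-R.T@M[:3,3]
    v=np.c_[(uv[:,0]-d["cx"])/f,-(uv[:,1]-d["cy"])/f,-np.ones(len(uv))]@R
    return c,v
def onz(d,uv,z):
    c,v=ray(d,uv); return c+v*((z-c[2])/v[:,2])[:,None]
def proj(d,p):
    p=np.atleast_2d(p); M=d["world_to_cam"]; q=p@M[:3,:3].T+M[:3,3]; f=foc(d)
    return np.c_[d["cx"]+f*q[:,0]/-q[:,2], d["cy"]+f*q[:,1]/q[:,2]]
def redmask(d,lo=0.62):
    a=d["frame"].astype(float); s=a.sum(2)+1e-6
    return ((a[:,:,0]/s>lo)&(a[:,:,0]>70)).astype(np.uint8)
def axis(d,m,z):
    ys,xs=np.nonzero(m); p=onz(d,np.c_[xs,ys],z)[:,:2]
    c=p.mean(0); u=np.linalg.svd(p-c,full_matrices=False)[2][0]; u=u*np.sign(u[0]); t=(p-c)@u; n=(p-c)@[-u[1],u[0]]
    return c,u,t,n
E
python3 - <<'E'
from h import *
d=load("pics/top0.npz"); s=load("pics/scene0.npz")
a=cv2.resize(d["frame"][180:260,70:170],None,fx=4,fy=4,interpolation=cv2.INTER_CUBIC)
b=cv2.resize(d["frame"][160:240,195:295],None,fx=4,fy=4,interpolation=cv2.INTER_CUBIC)
cv2.imwrite("pics/crop.png",np.clip(np.hstack([a,b])[:,:,::-1]*1.4,0,255))
for n,i in(("top",d),("scene",s)):
  for lo in(.52,.57,.62):
    k,l,st,c=cv2.connectedComponentsWithStats(redmask(i,lo))
    print(n,lo,[(j,st[j].tolist(),c[j].round(0).tolist()) for j in range(1,k) if st[j,4]>60])
E
```

```text
top 0.52 [(128, [142, 80, 61, 10, 310], [176.0, 84.0]), (198, [143, 93, 60, 10, 323], [176.0, 98.0]), (319, [163, 116, 23, 24, 389], [173.0, 127.0]), (320, [257, 117, 25, 15, 87], [269.0, 124.0]), (348, [14, 153, 18, 27, 226], [22.0, 169.0]), (404, [0, 188, 13, 16, 168], [6.0, 196.0]), (415, [112, 197, 24, 59, 311], [124.0, 229.0]), (715, [120, 272, 7, 40, 106], [123.0, 293.0])]
top 0.57 [(9, [146, 80, 57, 8, 236], [179.0, 84.0]), (23, [145, 94, 58, 8, 240], [179.0, 98.0]), (35, [163, 116, 22, 22, 352], [173.0, 126.0]), (46, [16, 161, 16, 17, 172], [23.0, 169.0]), (50, [0, 188, 13, 16, 150], [6.0, 196.0]), (53, [113, 198, 23, 57, 235], [124.0, 230.0]), (76, [121, 275, 6, 36, 85], [123.0, 294.0])]
top 0.62 [(33, [163, 116, 21, 22, 316], [173.0, 126.0]), (35, [16, 161, 15, 17, 94], [23.0, 170.0])]
scene 0.52 [(1, [380, 172, 10, 32, 94], [384.0, 185.0]), (2, [345, 206, 40, 44, 286], [366.0, 226.0]), (3, [268, 287, 23, 25, 450], [279.0, 299.0]), (4, [470, 301, 16, 17, 201], [478.0, 309.0]), (5, [234, 310, 62, 38, 411], [261.0, 328.0]), (7, [446, 312, 16, 20, 235], [454.0, 321.0]), (8, [226, 325, 63, 39, 432], [254.0, 344.0])]
scene 0.57 [(4, [347, 207, 37, 40, 197], [367.0, 225.0]), (5, [268, 287, 23, 24, 378], [279.0, 299.0]), (6, [470, 301, 15, 17, 165], [478.0, 309.0]), (7, [235, 311, 58, 36, 348], [260.0, 328.0]), (8, [446, 313, 16, 18, 188], [453.0, 321.0]), (9, [226, 326, 60, 37, 357], [253.0, 343.0])]
scene 0.62 [][ WARN:0@0.096] global loadsave.cpp:1063 imwrite_ Unsupported depth image for selected encoder is fallbacked to CV_8U.
```

View pics/crop.png

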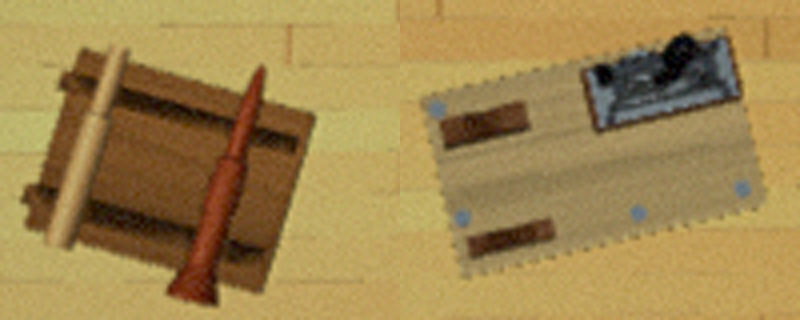

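Left crop: the ken's cup face is near (193,302) and its tip near (262,67). Right crop: V-block tops are centred near (485,124) and (512,239), and the plate corners are at (422,98), (462,276), (765,205) and about (735,33).

Run:
```python
from h import *
d=load("pics/top0.npz")
d["frame"]=cv2.GaussianBlur(d["frame"],(3,3),0)
J=lambda p:np.array(p)/4+[195-100,160]
K=lambda p:np.array(p)/4+[70,180]
c=onz(d,J([(422,98),(462,276),(765,205),(735,33)]),.012)[:,:2]; print("corners",c.round(4),"edges",np.linalg.norm(np.diff(c,axis=0),axis=1))
e=c[2]-c[1]; print("ang",np.degrees(np.arctan2(-e[0],e[1]))+180)
b=onz(d,J([(485,124),(512,239)]),.047)[:,:2]; print("blocks",b); v=b[0]-b[1]
print("dist",np.linalg.norm(v),np.degrees(np.arctan2(v[1],v[0])),"seat",b[1]+v*.4)
print("rack ken ends",onz(d,K([(193,302),(262,67)]),.046))
k,l,st,_=cv2.connectedComponentsWithStats(redmask(d,.52))
i=[j for j in range(k) if abs(st[j,0]-112)<5 and abs(st[j,1]-198)<6 and st[j,4]>150][0]
cc,u,t,n=axis(d,l==i,.046); print("ken",cc,np.degrees(np.arctan2(u[1],u[0])),t.min(),t.max(),"grip",cc+u*(t.max()-.095),cc+u*(t.min()+.07))
```

```text
corners [[ 0.6196  0.0751]
 [ 0.4952  0.0471]
 [ 0.5435 -0.1646]
 [ 0.665  -0.145 ]] edges [0.12756808 0.21713419 0.12304161]
ang 12.862186367693937
blocks [[0.59777047 0.0299146 ]
 [0.51927651 0.01168978]]
dist 0.08058191913098064 13.071395791678476 seat [0.55067409 0.01897971]
rack ken ends [[0.42490973 0.29282713 0.046     ]
 [0.58300455 0.24893606 0.046     ]]
ken [0.49596928 0.27935971] -16.989802525598662 -0.0697994631859751 0.08849380820054453 grip [0.48974704 0.28126083] [0.49616107 0.27930111]
```

```bash
python3 - <<'E'
from rig import *
import numpy as np
o=observe(); print(np.round(o["tool_rot"],3).tolist(),o["ft_force"],o["grip_width"],o["time_s"])
E
python3 -m crank '[0,0,0.14,0.036,0.034,0.01,100, 0,0,0.14,0.012,0.048,0.01,100, 0,0,0.14,0.012,0.048,0.01,100, 0,0,0.14,0.012,0.048,0.01,100, 0,0,0.14,0.012,0.048,0,100, 0,0,0.14,0.012,0.048,0,100, 0,0,0.14,0.012,0.048,0,100, 0,0,0,0.012,0.048,0,100, 0,0,0,0.012,0.048,0,100, 0,0,0,0.012,0.048,0,100, 0,0,0,0.012,0.048,0,100, 0,0,0,0.012,0.048,0,100, 0,0,0,0.012,0.048,0,100, 0,0,0,0.012,0.048,0,100,0,0,0,0.012,0.048,0,100,0,0,0,0.012,0.048,0,100]'
```

```text
[[0.375, -0.927, -0.0], [-0.927, -0.375, 0.001], [-0.001, -0.0, -1.0]] [ 0.28595331 -0.33452775 -0.76661096] 0.08542732638915461 0.1
time_s: 1.7
position: [0.4216, 0.2448, 0.2847]
tool_rot: [[0.979, -0.204, -0.0], [-0.204, -0.979, -0.0], [-0.0, 0.0, -1.0]]
ft_force: [0.9, -1.5, 0.7]
grip_width: 0.0852
```

```bash
python3 -m crank '[0,0,0.148,0.01,0.005,0,100, 0,0,0.148,0.01,0.005,0,100, 0,0,0.148,0.01,0.005,0,100, 0,0,0.148,0.01,0.005,0,100, 0,0,0.148,0.01,0.005,0,100, 0,0,0.148,0.01,0.005,0,100, 0,0,0.148,0.01,0,0,100, 0,0,0.148,0,0,0,100, 0,0,0.148,0,0,0,100, 0,0,0.148,0,0,0,100, 0,0,0.02,0,0,0,100,0,0,0,0,0,0,100]'
python3 - <<'E'
from h import *
d=grab("wrist","w1"); print(d["world_to_cam"].round(3),d["fov_y"])
cv2.imwrite("pics/w1.png",d["frame"][:,:,::-1])
E
```

```text
time_s: 2.9
position: [0.4917, 0.2725, 0.2847]
tool_rot: [[0.276, 0.961, -0.0], [0.961, -0.276, -0.0], [-0.0, -0.0, -1.0]]
ft_force: [0.4, -0.1, -0.2]
grip_width: 0.0856
[[ 0.277  0.961 -0.    -0.396]
 [-0.913  0.263 -0.311  0.43 ]
 [-0.299  0.086  0.95  -0.295]
 [ 0.     0.     0.     1.   ]] 65.14546466186623
```

View pics/w1.png

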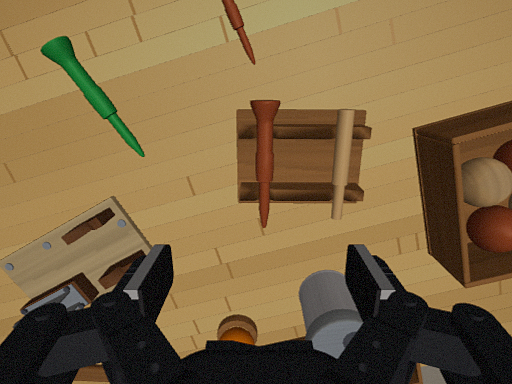

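The wrist view shows the ken nearly vertical, with its cup face at about (265,100) and tip at (264,227). The pale blank is at x≈342, and part of the jig is at lower left.

```bash
cat > ken.py <<'E'
from h import *
import sys
def ken(d,z,box,lo=.5,mn=40):
    f=cv2.GaussianBlur(d["frame"],(3,3),0).astype(float); s=f.sum(2)+1e-6
    hsv=cv2.cvtColor(f.astype(np.uint8),cv2.COLOR_RGB2HSV)
    m=((f[:,:,0]/s>lo)&(f[:,:,0]>mn)&((hsv[:,:,0]<9)|(hsv[:,:,0]>172))).astype(np.uint8); x0,y0,x1,y1=box; q=np.zeros_like(m); q[y0:y1,x0:x1]=m[y0:y1,x0:x1]
    k,l,st,_=cv2.connectedComponentsWithStats(q); i=1+st[1:,4].argmax(); m=l==i
    c,u,t,n=axis(d,m,z)
    # centreline: mid of edges per slice of t
    b=np.linspace(t.min()+.004,t.max()-.004,24); w=[];
    for a,e in zip(b[:-1],b[1:]):
        k=(t>=a)&(t<e)
        if k.any(): w.append(((a+e)/2,(n[k].min()+n[k].max())/2,np.ptp(n[k])))
    w=np.array(w); p=np.polyfit(w[:,0],w[:,1],1)
    v=np.array([-u[1],u[0]]); u2=u+p[0]*v; u2/=np.linalg.norm(u2); c2=c+p[1]*v
    A=np.degrees(np.arctan2(u2[1],u2[0]))
    print("box",st[i],"ang",A.round(2),"len",np.ptp(t).round(4),"grip from tip",(c2+u2*(t.max()-.095)).round(4),"from cup",(c2+u2*(t.min()+.07)).round(4))
    print("widths mm",(w[:,2]*1e3).round(0).tolist())
    return c2,u2
E
python3 - <<'E'
from ken import *
d=load("pics/w1.npz"); ken(d,.046,(235,85,300,240))
M=d["world_to_cam"]; print("cam",-M[:3,:3].T@M[:3,3])
# rack board corners (view px), top of board z=.012
c=onz(d,[(237,110),(366,110),(361,202),(240,203)],.012)[:,:2]; print(c, np.linalg.norm(np.diff(c,axis=0),axis=1))
for a,b in((0,1),(3,2)):
  e=c[b]-c[a]; print(np.degrees(np.arctan2(-e[0],e[1])))
print(proj(d,[[.492,.274,.046]]))
E
```

```text
box [257 104  10  10  41] ang 61.53 len 0.0127 grip from tip [0.3934 0.2132] from cup [0.466 0.347]
widths mm [0.0, 0.0, 0.0, 0.0, 0.0, 0.0, 0.0, 0.0, 0.0, 0.0, 0.0, 0.0, 0.0, 5.0, 0.0, 0.0]
cam [0.41420722 0.29350938 0.41440296]
[[0.4308454  0.25908486]
 [0.47717707 0.42009988]
 [0.60184778 0.39151636]
 [0.5554516  0.22466408]] [0.16754838 0.12790545 0.17318282]
-16.053039843444576
-15.539514322351227
[[261.13530493 156.91548325]]
```

Run:
```python
from ken import *
d=load("pics/w1.npz"); f=cv2.GaussianBlur(d["frame"],(3,3),0); h=cv2.cvtColor(f,cv2.COLOR_RGB2HSV)
for y in(110,150,170,200,215): print(y,[(x,*f[y,x],*h[y,x][:2]) for x in range(251,279,3)])
```

```text
110 [(251, np.uint8(108), np.uint8(72), np.uint8(40), np.uint8(14), np.uint8(161)), (254, np.uint8(72), np.uint8(32), np.uint8(16), np.uint8(9), np.uint8(198)), (257, np.uint8(96), np.uint8(43), np.uint8(22), np.uint8(9), np.uint8(197)), (260, np.uint8(106), np.uint8(47), np.uint8(25), np.uint8(8), np.uint8(195)), (263, np.uint8(114), np.uint8(52), np.uint8(24), np.uint8(9), np.uint8(201)), (266, np.uint8(116), np.uint8(53), np.uint8(28), np.uint8(9), np.uint8(193)), (269, np.uint8(113), np.uint8(51), np.uint8(23), np.uint8(9), np.uint8(203)), (272, np.uint8(108), np.uint8(48), np.uint8(25), np.uint8(8), np.uint8(196)), (275, np.uint8(91), np.uint8(38), np.uint8(12), np.uint8(10), np.uint8(221)), (278, np.uint8(104), np.uint8(68), np.uint8(37), np.uint8(14), np.uint8(164))]
150 [(251, np.uint8(117), np.uint8(78), np.uint8(43), np.uint8(14), np.uint8(161)), (254, np.uint8(120), np.uint8(81), np.uint8(45), np.uint8(14), np.uint8(159)), (257, np.uint8(87), np.uint8(44), np.uint8(22), np.uint8(10), np.uint8(191)), (260, np.uint8(116), np.uint8(53), np.uint8(27), np.uint8(9), np.uint8(196
[... 2147 characters left out ...]
(175), np.uint8(142), np.uint8(87), np.uint8(19), np.uint8(128)), (257, np.uint8(177), np.uint8(145), np.uint8(90), np.uint8(19), np.uint8(125)), (260, np.uint8(112), np.uint8(68), np.uint8(38), np.uint8(12), np.uint8(168)), (263, np.uint8(124), np.uint8(57), np.uint8(26), np.uint8(9), np.uint8(202)), (266, np.uint8(116), np.uint8(50), np.uint8(24), np.uint8(8), np.uint8(202)), (269, np.uint8(161), np.uint8(130), np.uint8(80), np.uint8(19), np.uint8(128)), (272, np.uint8(172), np.uint8(140), np.uint8(87), np.uint8(19), np.uint8(126)), (275, np.uint8(174), np.uint8(142), np.uint8(87), np.uint8(19), np.uint8(128)), (278, np.uint8(173), np.uint8(140), np.uint8(86), np.uint8(19), np.uint8(128))]
```

Hue below 13 separates the ken from the rack.

```bash
sed -i 's/hsv\[:,:,0\]<9/hsv[:,:,0]<13/' ken.py
python3 - <<'E'
from ken import *
d=load("pics/w1.npz"); ken(d,.046,(235,85,300,240))
d=load("pics/top0.npz"); ken(d,.046,(100,190,145,262))
E
```

```text
box [ 251  101   29  127 1966] ang -16.12 len 0.1633 grip from tip [0.4942 0.2774] from cup [0.4958 0.2769]
widths mm [31.0, 27.0, 22.0, 22.0, 21.0, 21.0, 20.0, 20.0, 21.0, 23.0, 23.0, 23.0, 22.0, 20.0, 17.0, 16.0, 13.0, 14.0, 13.0, 11.0, 11.0, 8.0, 7.0]
box [113 198  23  57 404] ang -16.11 len 0.1583 grip from tip [0.4888 0.2782] from cup [0.4953 0.2763]
widths mm [28.0, 22.0, 22.0, 20.0, 21.0, 20.0, 20.0, 18.0, 20.0, 20.0, 20.0, 21.0, 20.0, 20.0, 17.0, 14.0, 15.0, 17.0, 15.0, 12.0, 11.0, 7.0, 3.0]
```

```bash
python3 -m crank '[0,0,0,0.003,0.0045,-0.04,100, 0,0,0,0,0,-0.045,100, 0,0,0,0,0,-0.045,100, 0,0,0,0,0,-0.045,100, 0,0,0,0,0,-0.035,100, 0,0,0,0,0,-0.02,100, 0,0,0,0,0,-0.0135,100, 0,0,0,0,0,0,100, 0,0,0,0,0,0,10, 0,0,0,0,0,0,10,0,0,0,0,0,0,10,0,0,0,0,0,0,10,0,0,0,0,0,0,10,0,0,0,0,0,0,10]' 40
```

```text
time_s: 4.35
position: [0.4956, 0.2781, 0.0424]
tool_rot: [[0.274, 0.962, 0.003], [0.962, -0.274, 0.002], [0.003, 0.002, -1.0]]
ft_force: [1.1, 6.2, 1.9]
grip_width: 0.0213
```

```bash
python3 -m crank '[0,0,0,0,0,0.02,10, 0,0,0,0,0,0.03,10, 0,0,0,0,0,0.04,10, 0,0,0,0,0,0.04,10, 0,0,0.1,0.005,-0.02,0.02,10, 0,0,0.1,0.01,-0.04,0,10, 0,0,0.1,0.01,-0.045,0,10, 0,0,0.1,0.01,-0.045,0,10, 0,0,0.1,0.01,-0.045,0,10, 0,0,0.008,0.01,-0.045,0,10, 0,0,0,0,-0.019,0,10, 0,0,0,0,0,0,10, 0,0,0,0,0,0,10]'
python3 - <<'E'
from h import *
d=grab("wrist","w2"); t=grab("top","t2"); s=grab("scene","s2")
cv2.imwrite("pics/w2.png",d["frame"][:,:,::-1])
E
```

```text
time_s: 5.65
position: [0.5495, 0.0182, 0.1915]
tool_rot: [[-0.228, 0.974, -0.0], [0.974, 0.228, 0.0], [0.0, -0.0, -1.0]]
ft_force: [0.3, 0.3, -0.8]
grip_width: 0.0214
```

View pics/w2.png

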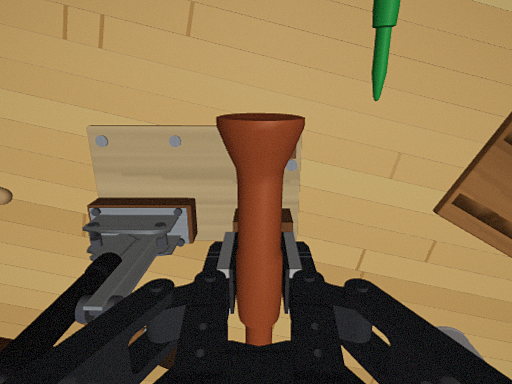

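The ken is held straight in the jaws with its cup at about (260,120). The plate corner is at (88,126), the clamp riser at (90..195, 200..240), and the +x V-block shows behind the ken at (235..292, 210). I'll zoom in to measure the jig.

Run:
```python
from h import *
d=load("pics/w2.npz")
cv2.imwrite("pics/w2c.png",np.clip(cv2.resize(d["frame"][110:260,75:325],None,fx=3.2,fy=3.2,interpolation=cv2.INTER_CUBIC)[:,:,::-1].astype(float)*1.5,0,255).astype(np.uint8))
```

```text
(no output)
```

View pics/w2c.png

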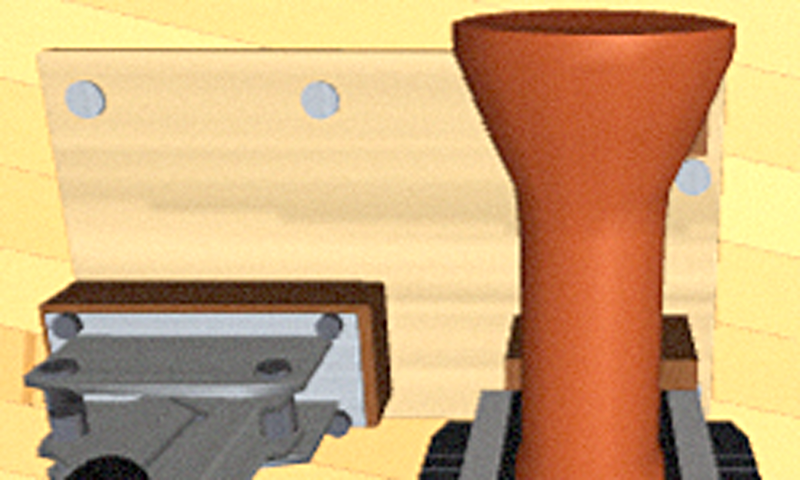

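Run:
```python
from h import *
d=load("pics/w2.npz"); P=lambda p:np.array(p)/3.2+[75,110]-.34
A=onz(d,P([(507,358),(697,358)]),.049)[:,:2]; B=onz(d,P([(517,316),(687,316)]),.012)[:,:2]
C=onz(d,P([(38,50),(450,49),(74,278),(724,90),(712,400)]),.012)[:,:2]
for n,X in(("top",A),("bot",B)):
  e=X[1]-X[0]; th=np.arctan2(-e[0],e[1]); m=X.mean(0); u=np.array([np.cos(th),np.sin(th)]); print(n,m,np.linalg.norm(e),np.degrees(th),"seat",m-.039*np.array([np.cos(np.radians(13.1)),np.sin(np.radians(13.1))]))
e=C[1]-C[0]; print("edge-x ang",np.degrees(np.arctan2(-e[0],e[1])))
e=C[2]-C[0]; print("left ang",np.degrees(np.arctan2(e[1],e[0])))
e=C[4]-C[3]; print("right ang",np.degrees(np.arctan2(e[1],e[0])))
th=np.radians(13.1); u=np.array([np.cos(th),np.sin(th)]); v=np.array([-u[1],u[0]])
s=np.array([.5507,.019]); print("jig coords of C", np.c_[(C-s)@u,(C-s)@v].round(4).tolist(), "blocks",np.c_[(np.r_[A,B]-s)@u,(np.r_[A,B]-s)@v].round(4).tolist())
# held ken
from ken import ken
o=.1965 
ken(d,o,(205,105,315,345))
```

```text
top [0.59127852 0.03109711] 0.05875139920705706 13.159867720842273 seat [0.55329346 0.0222577 ]
bot [0.5921732  0.03181276] 0.05883931348561471 13.16174147648039 seat [0.55418813 0.02297336]
edge-x ang 13.309456316944777
left ang 12.132397687487098
right ang 13.453521711177512
jig coords of C [[-0.0472, -0.176], [-0.0477, -0.0455], [0.0295, -0.1773], [-0.0348, 0.0418], [0.0755, 0.0425]] blocks [[0.0423, -0.0268], [0.0422, 0.032], [0.0433, -0.0263], [0.0433, 0.0325]]
box [  217   114    88   231 11378] ang 12.71 len 0.118 grip from tip [0.5025 0.0068] from cup [0.5483 0.0172]
widths mm [35.0, 32.0, 28.0, 24.0, 20.0, 19.0, 19.0, 23.0, 22.0, 24.0, 20.0, 20.0, 22.0, 22.0, 22.0, 22.0, 23.0, 23.0, 21.0, 21.0, 19.0, 14.0, 13.0]
```

Run:
```python
from h import *
d=load("pics/w2.npz"); P=lambda p:np.array(p)/3.2+[75,110]-.34
th=np.radians(13.15); u=np.array([np.cos(th),np.sin(th)]); v=np.array([-u[1],u[0]]); s=np.array([.5507,.019])
j=lambda X:np.c_[(X-s)@u,(X-s)@v].round(4).tolist()
print("blk1 corner",j(onz(d,P([(707,155)]),.049)[:,:2]), "blk2 top far edge?",j(onz(d,P([(697,390)]),.049)[:,:2]))
t=load("pics/top0.npz")
for nm,t in(("top",t),("scene",load("pics/scene0.npz"))):
  h=cv2.cvtColor(cv2.GaussianBlur(t["frame"],(3,3),0),cv2.COLOR_RGB2HSV)
  # sample the top-face plane z=.049 on a jig grid
  for x0,x1 in((-.060,-.005),(.015,.080)):
    X,Y=np.meshgrid(np.arange(x0,x1,.001),np.arange(-.06,.06,.001)); W=np.c_[s+X.reshape(-1,1)*u+Y.reshape(-1,1)*v,np.full(X.size,.049)]
    uv=proj(t,W).astype(np.float32); V=cv2.remap(h[:,:,2].copy(),uv[:,:1],uv[:,1:],cv2.INTER_LINEAR).reshape(X.shape)
    dk=V<(V.max()+V.min())/2; a=dk.sum(0); b=dk.sum(1)
    print(nm,"x cols>20:",X[0][a>20][[0,-1]].round(3),"y rows>6:",Y[:,0][b>6][[0,-1]].round(3))
```

```text
blk1 corner [[-0.0217, 0.0325]] blk2 top far edge? [[0.0532, 0.0323]]
top x cols>20: [-0.039 -0.023] y rows>6: [-0.028  0.033]
top x cols>20: [0.037 0.059] y rows>6: [-0.028  0.033]
scene x cols>20: [-0.033 -0.006] y rows>6: [-0.025  0.035]
scene x cols>20: [0.043 0.078] y rows>6: [-0.026  0.035]
```

```bash
python3 -m crank '[0,0,0,0.004,0.0045,-0.02,10, 0,0,0,0,0,-0.04,10, 0,0,0,0,0,-0.04,10, 0,0,0,0,0,-0.025,10, 0,0,0,0,0,-0.01,10, 0,0,0,0,0,0,10, 0,0,0,0,0,0,10]'
python3 - <<'E'
from h import *
d=grab("wrist","w3"); s=grab("scene","s3"); t=grab("top","t3")
x=lambda f,r,k:cv2.resize(f[r[1]:r[3],r[0]:r[2]],None,fx=k,fy=k,interpolation=cv2.INTER_CUBIC)
a=x(d["frame"],(170,90,350,240),2.2); b=x(s["frame"],(195,165,305,245),3.6)
h=max(a.shape[0],b.shape[0]); pad=lambda i:cv2.copyMakeBorder(i,0,h-i.shape[0],0,0,cv2.BORDER_CONSTANT)
cv2.imwrite("pics/c3.png",np.clip(np.hstack([pad(a),pad(b)])[:,:,::-1].astype(float)*1.4,0,255).astype(np.uint8))
E
```

```text
time_s: 6.5
position: [0.5545, 0.0228, 0.0577]
tool_rot: [[-0.23, 0.973, 0.002], [0.973, 0.23, -0.0], [-0.001, 0.002, -1.0]]
ft_force: [0.8, 0.3, -1.0]
grip_width: 0.0213
```

View pics/c3.png

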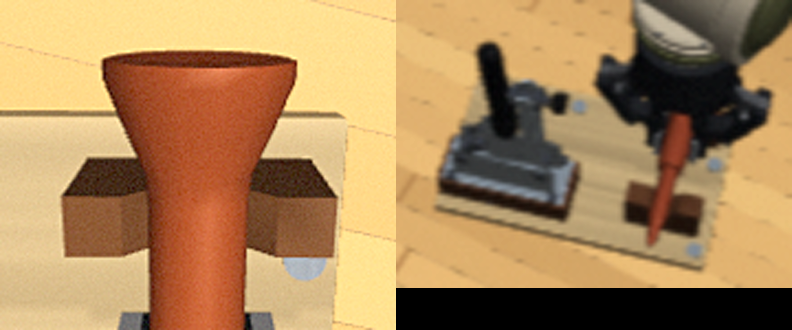

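Block 1's near top edge is at crop row 195, spanning x=63..335. Its notch spans 122..275 and the ken is centred at 198, so it is centred laterally. Next is the axial check.

Run:
```python
from h import *
d=load("pics/w3.npz"); P=lambda p:np.array(p)/2.2+[170,90]-.27
th=np.radians(13.15); u=np.array([np.cos(th),np.sin(th)]); v=np.array([-u[1],u[0]]); s=np.array([.5545,.0228])
j=lambda X:np.c_[(X[:,:2]-s)@u,(X[:,:2]-s)@v].round(4).tolist()
print("blk -x edge",j(onz(d,P([(63,195),(335,195)]),.049)),"+x edge",j(onz(d,P([(63,257),(335,257)]),.049)))
print("base -x edge",j(onz(d,P([(88,158),(310,158)]),.012)))
za=.0577+.0045
print("rim at axis z",j(onz(d,P([(104,66),(296,66),(199,58)]),za)),"face top edge",j(onz(d,P([(199,66)]),za+.018)),"bottom",j(onz(d,P([(199,51)]),za-.018)))
```

```text
blk -x edge [[-0.0402, -0.03], [-0.0403, 0.0292]] +x edge [[-0.0257, -0.0309], [-0.0258, 0.0302]]
base -x edge [[-0.0397, -0.0304], [-0.0398, 0.0299]]
rim at axis z [[-0.069, -0.0181], [-0.0691, 0.0174], [-0.0705, -0.0005]] face top edge [[-0.0708, -0.0006]] bottom [[-0.0704, -0.0005]]
```

Axially the ken is within about 0.5 mm of the seat. Now I'll lower it.

```bash
python3 -m crank '[0,0,0,0,0,-0.008,10, 0,0,0,0,0,-0.005,10, 0,0,0,0,0,-0.002,10, 0,0,0,0,0,0,10]'
```

```text
time_s: 7.05
position: [0.5536, 0.023, 0.0423]
tool_rot: [[-0.229, 0.973, 0.0], [0.973, 0.229, 0.001], [0.0, 0.0, -1.0]]
ft_force: [-3.9, 3.7, 10.8]
grip_width: 0.0214
```

```bash
python3 -m crank '[0,0,0,0,0,0.001,20, 0,0,0,0,0,0,30, 0,0,0,0,0,0,45, 0,0,0,0,0,0,60, 0,0,0,0,0,0,60, 0,0,0,0,0,0.01,60, 0,0,0,0,0,0.03,60, 0,0,0,0,0,0.04,60, 0,0,0,0,0,0.05,60, 0,0,0,0,0,0.05,60, 0,0,0,0,0,0.03,60, 0,0,0,0,0,0,0, 0,0,0,0,0,0,0, 0,0,0,0,0,0,0]'
python3 - <<'E'
from h import *
d=grab("wrist","w4"); s=grab("scene","s4"); t=grab("top","t4")
x=lambda f,r,k:cv2.resize(f[r[1]:r[3],r[0]:r[2]],None,fx=k,fy=k,interpolation=cv2.INTER_CUBIC)
a=x(d["frame"],(0,0,512,384),.95); b=x(s["frame"],(195,165,305,265),2.8)
h=max(a.shape[0],b.shape[0]); pad=lambda i:cv2.copyMakeBorder(i,0,h-i.shape[0],0,0,cv2.BORDER_CONSTANT)
cv2.imwrite("pics/c4.png",np.clip(np.hstack([pad(a),pad(b)])[:,:,::-1].astype(float)*1.4,0,255).astype(np.uint8))
E
```

```text
time_s: 8.45
position: [0.5532, 0.0226, 0.2513]
tool_rot: [[-0.229, 0.973, -0.003], [0.973, 0.229, 0.0], [0.001, -0.002, -1.0]]
ft_force: [-0.1, -0.1, -1.0]
grip_width: 0.0078
```

View pics/c4.png

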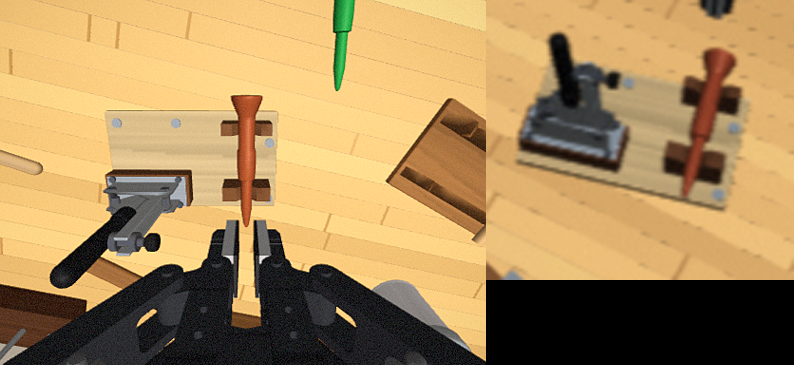

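The ken lies level in both V-blocks, cup toward −x and spike through the far block. The clamp is still open. (8 pictures viewed.) Next I approach the handle with the gripper shut.

```bash
python3 -m crank '[0,0,0,0.02,-0.022,0,0, 0,0,0,0.024,-0.027,0,0, 0,0,0,0.0235,-0.0277,0,0, 0,0,0,0,0,-0.02,0, 0,0,0,0,0,-0.022,0, 0,0,0,0,0,-0.01,0, 0,0,0,0,0,0,0, 0,0,0,0,0,0,0]'
python3 -m crank '[0,0,0,0.002,-0.009,0,0, 0,0,0,0.002,-0.009,0,0, 0,0,0,0.002,-0.009,0.001,0, 0,0,0,0.002,-0.009,0.001,0, 0,0,0,0.002,-0.009,0.001,0, 0,0,0,0.0022,-0.009,0.001,0, 0,0,0,0.0022,-0.0073,0,0, 0,0,0,0,0,0,0]'
python3 - <<'E'
from h import *
d=grab("wrist","w5"); s=grab("scene","s5")
x=lambda f,r,k:cv2.resize(f[r[1]:r[3],r[0]:r[2]],None,fx=k,fy=k,interpolation=cv2.INTER_CUBIC)
a=x(d["frame"],(0,0,512,384),.85); b=x(s["frame"],(185,125,305,265),3)
h=max(a.shape[0],b.shape[0]); pad=lambda i:cv2.copyMakeBorder(i,0,h-i.shape[0],0,0,cv2.BORDER_CONSTANT)
cv2.imwrite("pics/c5.png",np.clip(np.hstack([pad(a),pad(b)])[:,:,::-1].astype(float)*1.4,0,255).astype(np.uint8))
E
```

```text
time_s: 9.4
position: [0.6215, -0.0541, 0.2011]
tool_rot: [[-0.229, 0.973, 0.001], [0.973, 0.229, -0.0], [-0.0, 0.001, -1.0]]
ft_force: [0.4, 0.5, -0.7]
grip_width: 0.0002
time_s: 10.2
position: [0.6358, -0.1168, 0.2041]
tool_rot: [[-0.228, 0.974, -0.0], [0.974, 0.228, -0.0], [-0.0, -0.0, -1.0]]
ft_force: [-0.4, -0.1, -0.6]
grip_width: -0.0003
```

View pics/c5.png

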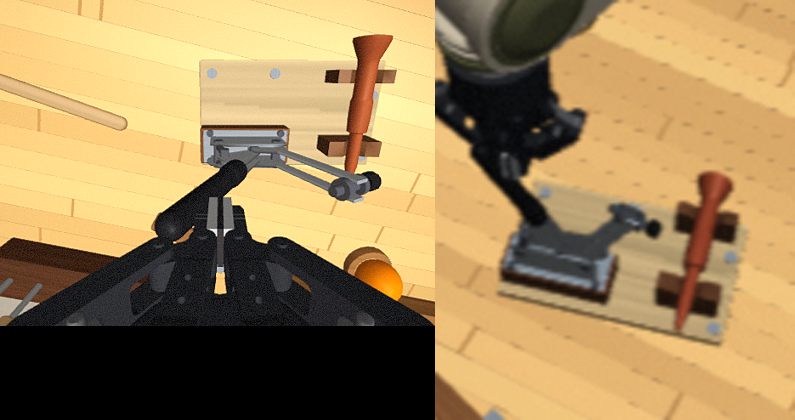

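The handle leans back about halfway and the arm is swinging down toward the spike. The ken is undisturbed.

```bash
python3 -m crank '[0,0,0,0.002,-0.0087,-0.001,0, 0,0,0,0.002,-0.0087,-0.002,0, 0,0,0,0.002,-0.0087,-0.003,0, 0,0,0,0.002,-0.0087,-0.004,0, 0,0,0,0.002,-0.0087,-0.005,0, 0,0,0,0.0008,-0.0033,-0.0077,0, 0,0,0,0.0008,-0.0033,-0.0077,0, 0,0,0,0.0008,-0.0033,-0.0077,0, 0,0,0,0,0,0,0]'
python3 -m crank '[0,0,0,0.0005,-0.002,-0.006,0, 0,0,0,0.0005,-0.002,-0.006,0, 0,0,0,0.0005,-0.002,-0.006,0, 0,0,0,0.0005,-0.002,-0.006,0, 0,0,0,0,0,-0.005,0]'
python3 -m crank '[0,0,0,0,-0.001,-0.005,0, 0,0,0,0,-0.001,-0.005,0, 0,0,0,0,0,-0.004,0, 0,0,0,0,0,0,0]'
python3 - <<'E'
from h import *
d=grab("wrist","w6"); s=grab("scene","s6")
x=lambda f,r,k:cv2.resize(f[r[1]:r[3],r[0]:r[2]],None,fx=k,fy=k,interpolation=cv2.INTER_CUBIC)
a=x(d["frame"],(0,0,512,384),.85); b=x(s["frame"],(185,125,305,265),3)
h=max(a.shape[0],b.shape[0]); pad=lambda i:cv2.copyMakeBorder(i,0,h-i.shape[0],0,0,cv2.BORDER_CONSTANT)
cv2.imwrite("pics/c6.png",np.clip(np.hstack([pad(a),pad(b)])[:,:,::-1].astype(float)*1.4,0,255).astype(np.uint8))
E
```

```text
time_s: 11.2
position: [0.6476, -0.1691, 0.1647]
tool_rot: [[-0.229, 0.973, -0.002], [0.973, 0.229, 0.001], [0.001, -0.002, -1.0]]
ft_force: [-0.1, 0.3, -1.7]
grip_width: -0.0001
time_s: 11.7
position: [0.65, -0.1771, 0.1364]
tool_rot: [[-0.229, 0.973, -0.0], [0.973, 0.229, 0.0], [0.0, -0.0, -1.0]]
ft_force: [0.2, 0.7, -0.9]
grip_width: 0.0001
time_s: 12.1
position: [0.6498, -0.1788, 0.1225]
tool_rot: [[-0.229, 0.973, -0.001], [0.973, 0.229, 0.001], [0.001, -0.001, -1.0]]
ft_force: [-0.1, 0.5, 0.5]
grip_width: 0.0001
```

View pics/c6.png

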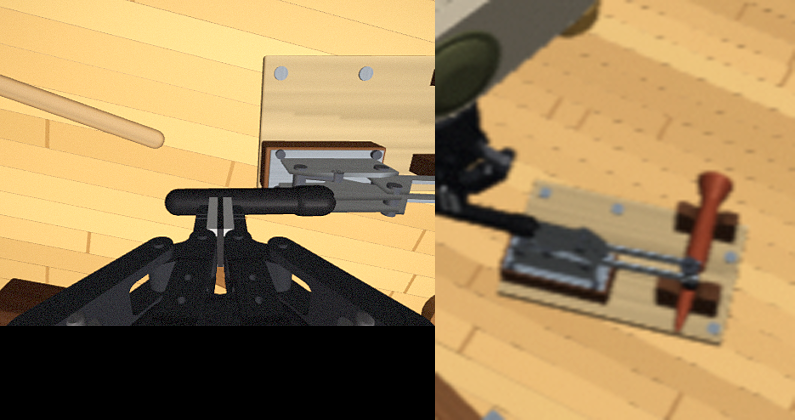

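The arm now lies level on the spike and the handle is nearly flat. I'll press on gently until the stop shows in the force.

```bash
python3 -m crank '[0,0,0,0,0,-0.003,0, 0,0,0,0,0,-0.003,0, 0,0,0,0,0,0,0]'; python3 -m crank '[0,0,0,0,0,-0.002,0, 0,0,0,0,0,-0.002,0,0,0,0,0,0,0,0]'
```

```text
time_s: 12.5
position: [0.6503, -0.1791, 0.1177]
tool_rot: [[-0.229, 0.973, 0.001], [0.973, 0.229, -0.001], [-0.001, 0.001, -1.0]]
ft_force: [-1.0, -0.5, 4.1]
grip_width: -0.0
time_s: 12.8
position: [0.6505, -0.1797, 0.1147]
tool_rot: [[-0.229, 0.973, 0.002], [0.973, 0.229, -0.002], [-0.003, 0.002, -1.0]]
ft_force: [-0.3, -2.4, 8.7]
grip_width: -0.0001
```

```bash
python3 -m crank '[0,0,0,0,0,-0.003,0, 0,0,0,0,0,-0.003,0, 0,0,0,0,0,0,0]'; python3 -m crank '[0,0,0,0,0,0.02,0, 0,0,0,0,0,0.04,0, 0,0,0,0,0,0.05,0, 0,0,0,-0.01,-0.03,0.05,0, 0,0,0,-0.04,-0.03,0.03,0, 0,0,0,-0.05,-0.03,0,0, 0,0,0,-0.05,-0.02,0,0, 0,0,0,0,0,0,0, 0,0,0,0,0,0,0]'
python3 - <<'E'
from h import *
d=grab("wrist","w7"); s=grab("scene","s7"); t=grab("top","t7")
x=lambda f,r,k:cv2.resize(f[r[1]:r[3],r[0]:r[2]],None,fx=k,fy=k,interpolation=cv2.INTER_CUBIC)
a=x(t["frame"],(195,140,305,240),3.6); b=x(s["frame"],(185,155,305,255),3.3)
h=max(a.shape[0],b.shape[0]); pad=lambda i:cv2.copyMakeBorder(i,0,h-i.shape[0],0,0,cv2.BORDER_CONSTANT)
cv2.imwrite("pics/c7.png",np.clip(np.hstack([pad(a),pad(b)])[:,:,::-1].astype(float)*1.4,0,255).astype(np.uint8))
# predicted handle end, locked vs dead centre
S=np.array([.5535,.0226]); u=np.array([.9738,.2275]); v=np.array([-.2275,.9738])
for n,y,z in(("locked",-.253,.098),("dc",-.252,.120),("e4",-.244,.153)):
  w=np.r_[S+.048*u+y*v,z]
  for nm,i,o,k in(("scene",s,(185,155),3.3),("top",t,(195,140),3.6)): print(n,nm,((proj(i,w)[0]-o)*k).round(0))
E
```

```text
time_s: 13.1
position: [0.6507, -0.1805, 0.1088]
tool_rot: [[-0.229, 0.974, 0.003], [0.974, 0.229, -0.004], [-0.004, 0.002, -1.0]]
ft_force: [-0.8, -5.7, 8.7]
grip_width: 0.0001
time_s: 14.0
position: [0.5174, -0.2745, 0.2856]
tool_rot: [[-0.228, 0.974, 0.0], [0.974, 0.228, 0.0], [0.0, 0.0, -1.0]]
ft_force: [0.8, 0.0, 0.7]
grip_width: -0.0003
locked scene [-18. 122.]
locked top [404.  95.]
dc scene [-21. 109.]
dc top [407.  90.]
e4 scene [-18.  89.]
e4 top [404.  86.]
```

View pics/c7.png

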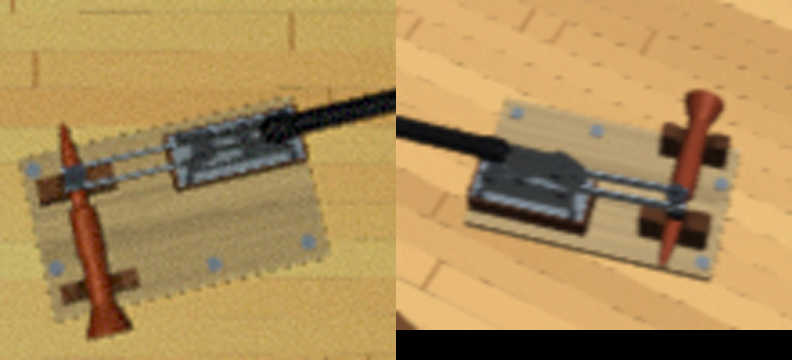

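Handle flat, arm level, pad on the spike, and the ken still seated. I'll check the handle end's position numerically after a wait, then take one last full view.

```bash
python3 -m crank '[0,0,0,0,0,0,0,0,0,0,0,0,0,0,0,0,0,0,0,0,0,0,0,0,0,0,0,0,0,0,0,0,0,0,0,0,0,0,0,0,0,0,0,0,0,0,0,0,0,0,0,0,0,0,0,0,0,0,0,0,0,0,0,0,0,0,0,0,0,0]'
python3 - <<'E'
from h import *
s=grab("scene","s8"); t=grab("top","t8"); a=load("pics/s7.npz")
print("change in jig region",cv2.absdiff(cv2.GaussianBlur(s["frame"],(5,5),0),cv2.GaussianBlur(a["frame"],(5,5),0))[165:250,170:305].max())
S=np.array([.5535,.0226]); u=np.array([.9738,.2275]); v=np.array([-.2275,.9738])
for nm,i,box in(("scene",s,(165,170,217,210)),("top",t,(265,145,345,182))):
  g=cv2.GaussianBlur(i["frame"],(3,3),0).max(2)<45; q=np.zeros(g.shape,np.uint8); x0,y0,x1,y1=box; q[y0:y1,x0:x1]=g[y0:y1,x0:x1]
  k,l,st,_=cv2.connectedComponentsWithStats(q); j=1+st[1:,4].argmax(); ys,xs=np.nonzero(l==j)
  print(nm,st[j],[(int(c),ys[xs==c].mean().round(1)) for c in np.unique(xs)[::5]])
  for n,y,z,th in(("locked",-.253,.098,88),("dc",-.252,.120,78)):
    th=np.radians(th); print(n,[proj(i,np.r_[S+.048*u+(y+L*np.sin(th))*v,z-L*np.cos(th)])[0].round(1).tolist() for L in(0,.03,.06,.09)])
x=np.hstack([cv2.resize(f["frame"],(400,300),interpolation=cv2.INTER_AREA) for f in(t,s)]); cv2.imwrite("pics/final.png",np.clip(x[:,:,::-1].astype(float)*1.3,0,255).astype(np.uint8))
E
```

```text
time_s: 15.15
position: [0.518, -0.2743, 0.2853]
tool_rot: [[-0.229, 0.973, 0.0], [0.973, 0.229, -0.0], [-0.0, 0.0, -1.0]]
ft_force: [0.1, 0.3, 0.6]
grip_width: -0.0002
change in jig region 2
scene [180 190  37  20 217] [(180, np.float64(192.5)), (185, np.float64(193.0)), (190, np.float64(194.0)), (195, np.float64(195.0)), (200, np.float64(197.0)), (205, np.float64(198.0)), (210, np.float64(199.5)), (215, np.float64(203.0))]
locked [[179.5, 191.9], [190.0, 194.4], [200.5, 197.0], [211.1, 199.5]]
dc [[178.5, 187.9], [189.2, 191.4], [199.9, 194.8], [210.5, 198.3]]
top [265 165  44  17 268] [(265, np.float64(178.8)), (270, np.float64(176.5)), (275, np.float64(174.5)), (280, np.float64(173.0)), (285, np.float64(172.0)), (290, np.float64(171.0)), (295, np.float64(170.0)), (300, np.float64(168.5)), (305, np.float64(167.5))]
locked [[307.3, 166.3], [296.3, 168.9], [285.3, 171.5], [274.3, 174.2]]
dc [[308.2, 165.1], [297.0, 168.0], [285.9, 170.9], [274.9, 173.8]]
```

View pics/final.png

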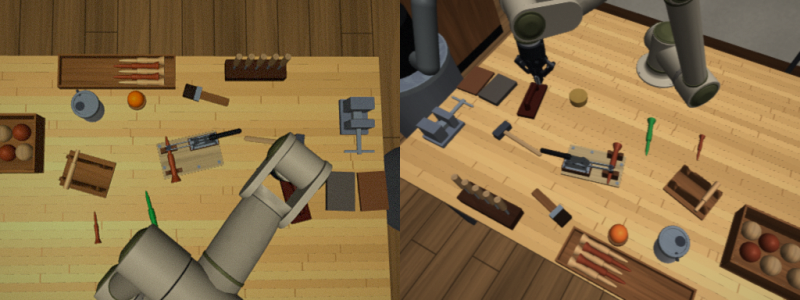

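The handle lies along the predicted locked line in both views and nothing changed during a 1 s wait. The blank and the bystanders are where they were. Handing in.

```bash
python3 -c "from rig import *; print(close_job())"
```

```text
the job is handed in; nothing more can be done
None
```

The ken is in the jig's two V-blocks, cup toward −x and spike under the pad, and the clamp is locked on it. I lifted it from the rack, lowered it until the blocks pushed back (about 11 N) and let go. Then, with the gripper shut, I pushed the handle back and down until it lay flat. The job was handed in at about 15 s.

**Ken position:** just before the final lowering it measured within about 0.5 mm of the seat along its axis, and centred across the notch. I didn't re-measure it after clamping; the last views show it still seated with the pad on the spike.

**Clamp lock:** with the robot clear, the handle lay along the predicted locked line to about 1 px in both the scene and top views. At dead centre its end would be about 4 px off in the scene view. Nothing in the jig area moved over a further 1 s wait.

**Bystanders:** the last full view shows the blank still in the rack and everything else in place. In the top view the arm hid part of the bench, including the wax tin and sanding float; both show in the scene view.

**Disagreements:**
- The three cameras differed by up to about 5 mm on where the jig stands. The close wrist view before lowering settled it.
- While I pressed the handle home I felt no clear stop: the vertical force stayed at about 9 N over the last 6 mm. The lock therefore rests on the images, not on a felt snap.

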